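Pack and wedge a spoon blank in the carver's vice

ROBOT

A 6-joint arm with a two-finger parallel gripper is mounted at the origin on the work surface. World frame = base frame: x ahead of the robot, y to its left, z up, the work surface at z = 0. Lengths are in mm, angles in rad, forces in N, time in s.
With the tool pointing down it reaches from about 350 to 975 mm from the base axis. Payload 7.1 kg.
Tool frame: the origin (TCP) lies on the front face of the gripper's body, between the roots of the fingers; the fingertips stand 80 mm ahead of it and the grasp point (between the pads) lies 61 mm ahead of it (env.tips_ahead is the distance from the TCP to the fingertips, in mm); z points along the fingers, y is the direction in which the jaws open and shut (so a half turn about z gives the same grasp; the last joint's range is limited). The gripper opens to 88 mm and grips with 3 to 60 N. Pads are 20 mm wide; open, the fingers measure 115 mm over their backs; the gripper's body (75 mm by 178 mm) begins 61 mm behind the grasp point.
Start: joints at [1.128, 0.423, 1.63, -0, 1.089, -0.019], TCP at [256.985, 569.705, 302.675] pointing down, gripper open.
Joint ranges: [-3, 3], [-0.9, 2.11], [0.09, 2.58], [-1.31, 4.45], [0.11, 2.69], [-2.54, 2.54]. Speed limits (rad/s): [2.39, 2.39, 3.01, 3.14, 3.14, 3.14].

INTERFACE

Orientations are given as a unit quaternion [x, y, z, w].
In Python, from station import env, set_gripper, viewer, workorder gives the robot as it stands. Calls block until the motion is done:
- env.reach(position, orientation): joint-space move of the TCP to a pose.
- env.move_l(position, rot=None, rate=150, f_stop=None): straight line of the TCP; rot=None keeps the orientation; rate is the mean speed in mm/s. With f_stop (N) it stops when the force on the tool has changed by that much, and returns True; else False.
- env.move_joints(angles): joint-space move.
- set_gripper(opening): finger opening in mm; the grip force is fixed at half the most; returns when the fingers have stopped.
- env.hold(seconds).
- env.ik(position, orientation): joint angles nearest the present ones, or None.
- env.read_state(): the state.
- viewer.camera(name): name is "side" or "top"; returns the picture (420x560x3 uint8, blue, green, red); there is no depth.
- viewer.camera_params(name): a dict with "fx", "fy", "cx", "cy" (pixels), "pose" (4x4, takes a point from camera to world coordinates). Camera axes: x right, y up, looking along -z (the intrinsics and any distortion apply to the point x, -y, -z); pixel columns grow to the right and rows downward; lengths in mm; the calibration is good to about 2 mm. A picture is of the moment at which its call begins. camera_params takes no time and is no camera call.
A pose or a line that the arm cannot do raises env.IKError and nothing moves.
- workorder.sign_off(): hands the job in, once; it reports no verdict.
The state is a dict: "time_s": time; "qpos": joint angles; "dq": joint speeds; "tau": joint torques, N m; "tool_pos": TCP position; "orientation": TCP orientation; "force": force on the tool from outside, world axes, zero at the start; "wrist_torque": the same for the moment, N m; "width": finger opening in mm.
Only numpy, scipy, OpenCV 4.12 (cv2) and the standard library are available. Lean on these libraries where they do the work, as an engineer would, in place of code of your own. Each camera call takes 0.05 s, during which the arm holds its last target.

TASK

The spoon blank standing in the wedge vice is loose. Pack out the gap beside it with one or both of the flat packers from the rack, whichever the gap needs, standing on the vice's floor, then pull the wedge from the rack and push it down between packer and front jaw, sloping side to the jaw, until you feel it bite part-way down and the blank is tight against the back jaw; hand pressure, don't force it. Finish still gripping the wedge and pressing it home, with a packer you don't need left in its slot and the pot, mallet and finished spoon left alone.

Things in the scene. Friction and masses are not known exactly. Their poses are not given: they have to be found in the camera images.
- vice: the wedge vice, fixed: a board 200 x 225 x 18 mm with a back and a front wooden jaw, each 150 long, 30 thick, 70 mm high, open above and at both ends. Origin under the board, on the bench; x along the jaws and the gap, y across the gap to the back jaw, z up. Vice floor (board top) z = 18 mm, jaw tops z = 88 mm, gap face of the back jaw y = 45 mm.
- back_jaw: the fixed back jaw of the vice. Origin on the vice floor at the middle of the face that the blank stands against; axes as the vice.
- front_jaw: the front jaw, on two slotted feet, bolted at a different distance each time; it does not move. Origin on the vice floor at the middle of its face to the gap; axes as the vice.
- front_edge (a point): middle of the front jaw's top edge on the gap side, 70 mm above the vice floor. The gap to fill is the distance along the vice's y from here to blank_edge, 21 to 36 mm.
- blank: the spoon blank: a loose 24 mm board, about 0.25 kg, standing on edge on the vice floor against the back jaw. Its square waste end (150 long, 70 mm high) is in the vice; the neck and the round bowl (70 mm) stick out beyond the vice's +x end. Origin under the middle of the waste end; x along it, z up.
- blank_edge (a point): middle of the top edge of the blank's waste end on the gap side, 70 mm above the vice floor; axes as the blank.
- rack: fixed dark wooden block 200 x 76 x 57 mm with three upright slots 45 mm deep (slot floor 12 mm above the bench) in a row along its x: packers at x = -70 and -30 mm (either in either), wedge at +55 mm. Slots are 1.5 mm wider than what stands in them, so things lean up to 2 degrees. Origin under its middle, z up.
- packer_short_mid (a point): centre of the short packer, a loose flat wooden slat 40 wide, 9 thick, 110 mm long, 26 g, upright in the rack. Own x along its width (across the row while in the rack), y through its thickness, z up its length.
- packer_long_mid (a point): centre of the long packer: the same slat, but 132 mm long, 31 g; same axes. Standing in the gap beside the short one it is 22 mm taller, so its top can still be gripped by the edges.
- wedge_mid (a point): centre of the loose wooden wedge, 82.5 mm above its foot, at mid width and mid head thickness. It is 40 wide, 165 mm long, 70 g, upright in the rack, foot down. Own x along its width (across the row while in the rack), y through its thickness, z up. The side at y = +12 mm is flat; the -y side slopes.
- wedge: the same wedge; origin at foot height (its underside), 82.5 mm below wedge_mid, same axes. 4 mm thick at the foot (y = 8 to 12 mm), growing 1 mm in 4 to 24 mm at 80 mm up; above that a plain head (y = -12 to 12 mm). Slope to the front jaw, in a space of S mm it bites with its foot about 4 x (S - 4) mm below the jaw tops; wanted roughly 15 to 60 mm. Wood grips wood: it does not slip back.
- tool_pot: bystander: a loose white pot 80 mm across, 100 mm high, with gouges in it (190 mm high in all). Rack and pot stand on opposite sides of the vice, either way round. Origin under its middle.
- mallet: bystander: a loose round dark mallet standing on its head, 84 mm across, 218 mm high. Origin under its middle.
- spoon: bystander: a loose finished wooden spoon lying on the bench, about 205 mm long. Origin at its middle, on the bench.
There are look-alikes about, which are no part of the job. Leave any pink, purple or turquoise look-alike of the part that bears packer_short_mid alone.

How it is judged:
By the outcome, as a careful person would: the job done as asked, in the order asked, and still so for the second after the job is handed in, while the arm keeps its last pose, push and grip.
It also fails if it takes over 72 s, if anything falls off the work surface, if the arm or the gripper's body presses on something with over 40 N, if the wrist force passes 120 N, or if a joint passes its speed limit or range.

## Working session

There is one attempt and no reset: what is moved stays moved. The work goes in short steps, each a Python script; the robot and the scene stay as the last script left them, time stands still between calls to the robot, and variables do not carry over. Pictures are saved under pics/ and viewed, and the job is handed in when it is done.

```bash
ls; mkdir -p pics; python3 - <<'E'
from station import env,viewer
import cv2,numpy as np
np.set_printoptions(precision=4,suppress=True)
for n in("top","side"):
    im=viewer.camera(n); cv2.imwrite(f"pics/{n}0.png",im); print(n,viewer.camera_params(n))
print(env.read_state())
E
```

```text
pics
top {'fx': 413.11439283935226, 'fy': 413.11439283935226, 'cx': 284.79402569022307, 'cy': 208.0559922914132, 'pose': array([[   0.0092,    0.994 ,   -0.109 ,  407.795 ],
       [  -0.9998,    0.011 ,    0.0155,   58.9517],
       [   0.0166,    0.1088,    0.9939, 1177.4818],
       [   0.    ,    0.    ,    0.    ,    1.    ]])}
side {'fx': 495.4525970995304, 'fy': 495.4525970995304, 'cx': 286.3452844962957, 'cy': 210.5028118021912, 'pose': array([[ -0.9958,   0.0751,  -0.0526, 467.1318],
       [ -0.0897,  -0.6781,   0.7294, 921.3129],
       [  0.0191,   0.7311,   0.682 , 923.1749],
       [  0.    ,   0.    ,   0.    ,   1.    ]])}
{'time_s': 0.1, 'qpos': array([ 1.128 ,  0.4238,  1.6306,  0.    ,  1.0886, -0.019 ]), 'dq': array([-0.0008, -0.0009,  0.0009, -0.0006,  0.    , -0.0001]), 'tau': array([ -0.0003, -54.5617, -27.4322,   0.0645,   0.0188,  -0.0001]), 'tool_pos': array([256.81  , 569.3593, 301.9619]), 'orientation': array([ 0.2103,  0.9776, -0.0007, -0.0002]), 'force': array([ 0.3017, -0.9982, -0.2893]), 'wrist_torque': array([ 0.032 , -0.0181,  0.0188]), 'width': 87.55531253348906}
```

View pics/top0.png

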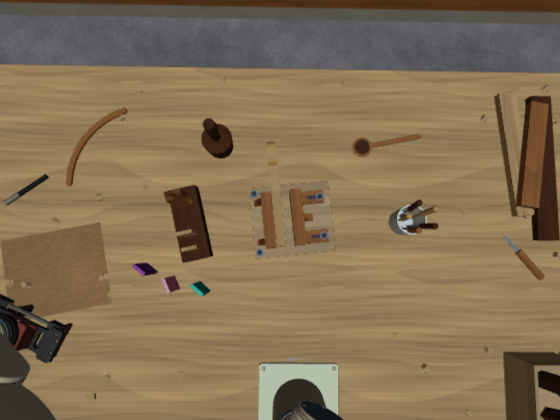

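View pics/side0.png

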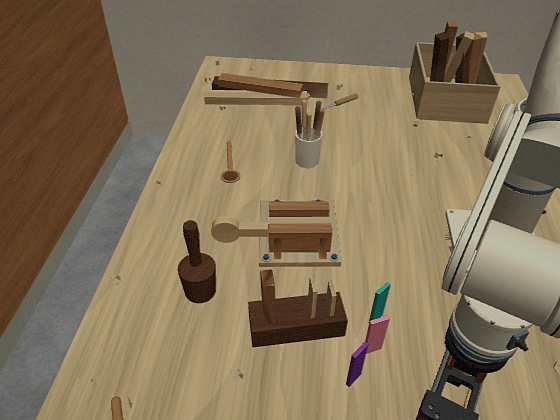

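Top view (up = +x, left = +y): vice around (293,220), with the blank's bowl at (271,150). Rack at (188,222), with the wedge near (180,195) and the pale packers near (182,232) and (190,250). Pot (408,220), mallet (217,140), spoon (385,143). Purple, pink and turquoise slats lie near (145,269), (171,284) and (201,289). I'll enlarge these areas.

```bash
python3 - <<'E'
import cv2
a=cv2.imread("pics/top0.png")
cv2.imwrite("pics/c1.png",cv2.resize(a[170:270,240:350],None,fx=6,fy=6,interpolation=cv2.INTER_CUBIC)[:600,:800])
cv2.imwrite("pics/c2.png",cv2.resize(a[175:300,130:225],None,fx=4.8,fy=4.8,interpolation=cv2.INTER_CUBIC))
b=cv2.imread("pics/side0.png")
cv2.imwrite("pics/c3.png",cv2.resize(b[190:350,205:400],None,fx=3.7,fy=3.7,interpolation=cv2.INTER_CUBIC))
E
```

```text
(no output)
```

View pics/c1.png

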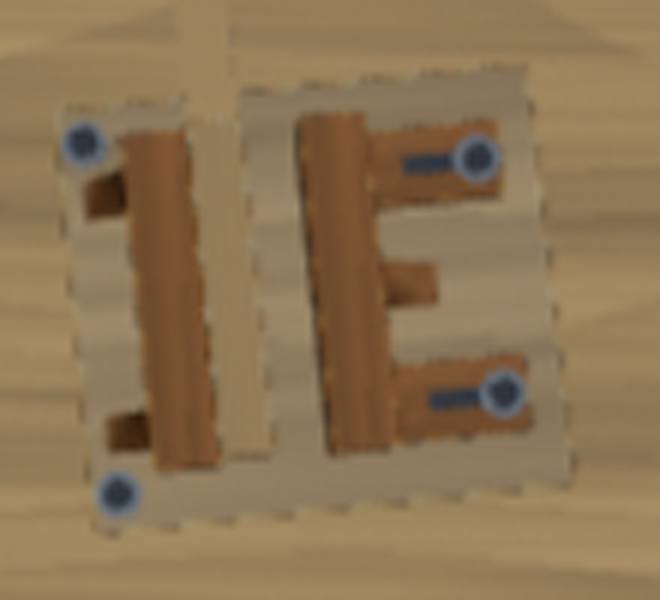

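View pics/c2.png

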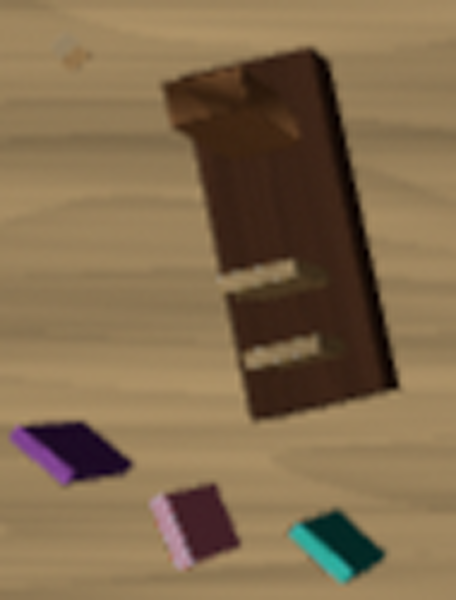

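View pics/c3.png

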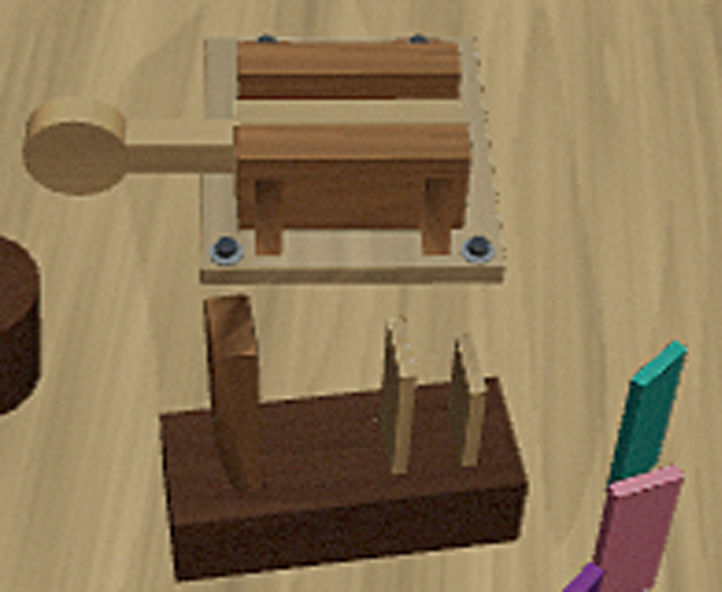

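```bash
cat > h.py <<'E'
import numpy as np,cv2
from station import env,viewer,set_gripper,workorder
np.set_printoptions(precision=2,suppress=True)
def ray(n,u,v):
    p=viewer.camera_params(n);d=np.array([(u-p['cx'])/p['fx'],-(v-p['cy'])/p['fy'],-1.])
    T=np.array(p['pose']);return T[:3,3],T[:3,:3]@d
def onz(n,u,v,z):
    o,d=ray(n,u,v);return o+d*(z-o[2])/d[2]
def tri(pt,ps):
    o1,d1=ray('top',*pt);o2,d2=ray('side',*ps)
    A=np.c_[d1,-d2];s=np.linalg.lstsq(A,o2-o1,rcond=None)[0]
    a,b=o1+d1*s[0],o2+d2*s[1];return (a+b)/2,np.linalg.norm(a-b)
def proj(n,P):
    p=viewer.camera_params(n);T=np.array(p['pose']);c=T[:3,:3].T@(np.asarray(P,float)-T[:3,3])
    return p['cx']+p['fx']*c[0]/-c[2],p['cy']-p['fy']*c[1]/-c[2]
def rect(n,im,x0,y0,x1,y1,z,s):
    # rectified plane z: rows -> x descending, cols -> y descending ; s px/mm
    W,H=int((y1-y0)*s),int((x1-x0)*s)
    src=np.float32([proj(n,(x,y,z)) for x,y in((x1,y1),(x1,y0),(x0,y0),(x0,y1))])
    dst=np.float32([(0,0),(W,0),(W,H),(0,H)])
    return cv2.warpPerspective(im,cv2.getPerspectiveTransform(src,dst),(W,H),flags=cv2.INTER_CUBIC)
E
python3 - <<'E'
from h import *
t=lambda x,y:(240+x/6-.5+.0,170+y/6-.5)
# bolts at z~? board corners z=18
for n,p,z in[("board TL",(65,108),18),("TR",(525,70),18),("BR",(572,485),18),("BL",(95,528),18),("bj top-right inner",(190,133),88),("bj inner bot",(217,467),88),("fj in top",(300,115),88),("fj in bot",(332,452),88),("bl edge top",(240,125),88),("bl edge bot",(270,452),88)]:
    print(n,onz('top',*t(*p),z))
im=cv2.imread("pics/top0.png");cv2.imwrite("pics/r.png",rect('top',im,420,-60,620,140,88,3)[:,:])
s=cv2.imread("pics/side0.png");cv2.imwrite("pics/rs.png",rect('side',s,420,-60,620,140,88,3))
E
```

```text
board TL [592.49 139.18  18.  ]
TR [613.33 -78.62  18.  ]
BR [ 417.48 -100.21   18.  ]
BL [395.56 121.67  18.  ]
bj top-right inner [570.77  78.71  88.  ]
bj inner bot [423.28  65.01  88.  ]
fj in top [579.43  29.93  88.  ]
fj in bot [430.3   14.72  88.  ]
bl edge top [574.62  56.56  88.  ]
bl edge bot [430.04  41.88  88.  ]
```

View pics/r.png

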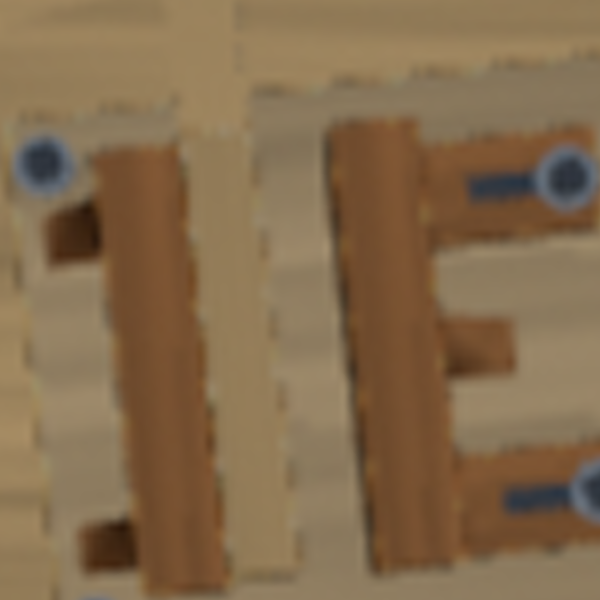

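View pics/rs.png

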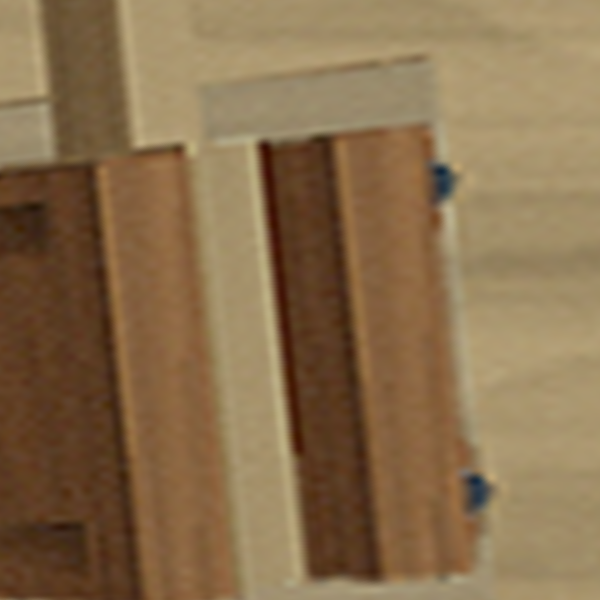

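```bash
cat >> h.py <<'E'
def rrect(n,im,c,yaw,hx,hy,z,s):
    ex=np.array([np.cos(yaw),np.sin(yaw)]);ey=np.array([-ex[1],ex[0]])
    W,H=int(2*hy*s),int(2*hx*s)
    src=np.float32([proj(n,(*(np.array(c)+a*hx*ex+b*hy*ey),z)) for a,b in((1,1),(1,-1),(-1,-1),(-1,1))])
    dst=np.float32([(0,0),(W,0),(W,H),(0,H)])
    return cv2.warpPerspective(im,cv2.getPerspectiveTransform(src,dst),(W,H),flags=cv2.INTER_CUBIC)
E
python3 - <<'E'
from h import *
# yaw from board corners: long edges
TL,TR,BR,BL=[np.array(a) for a in((592.5,139.2),(613.3,-78.6),(417.5,-100.2),(395.6,121.7))]
print([np.degrees(np.arctan2(*(v[::-1]))) for v in(TL-BL,TR-BR)],np.linalg.norm(TL-BL),np.linalg.norm(TL-TR))
yaw=.1016;c=(504.9,22.3)
for n in('top','side'):
    im=cv2.imread(f"pics/{n}0.png")
    r=rrect(n,im,c,yaw,60,80,88,4);cv2.imwrite(f"pics/rr_{n}.png",r)
    for half,name in((slice(0,240),'up'),(slice(240,480),'dn')):
        g=r[half].astype(float).mean(0); d=np.abs(np.gradient(cv2.GaussianBlur(g,(1,9),0),axis=0)).sum(1)
        pk=[i for i in range(2,len(d)-2) if d[i]==d[i-2:i+3].max() and d[i]>1.2]
        print(n,name,[(round(80-i/4,1),round(d[i],1)) for i in pk])
E
```

```text
[np.float64(5.078966285864063), np.float64(6.295223658204824)] 197.67614929474925 218.79095045270952
top up [(79.0, np.float64(1.6)), (77.5, np.float64(2.2)), (49.8, np.float64(7.9)), (24.5, np.float64(1.5)), (3.8, np.float64(13.1)), (-0.5, np.float64(3.5)), (-30.8, np.float64(2.5)), (-66.8, np.float64(2.0)), (-71.0, np.float64(1.5))]
top dn [(78.5, np.float64(3.6)), (49.0, np.float64(7.6)), (3.0, np.float64(13.3)), (-1.2, np.float64(3.9)), (-26.2, np.float64(1.5)), (-31.8, np.float64(1.9)), (-53.2, np.float64(2.3)), (-67.0, np.float64(1.5))]
side up [(79.0, np.float64(14.9)), (75.2, np.float64(4.6)), (53.0, np.float64(2.7)), (47.5, np.float64(7.0)), (41.5, np.float64(1.8)), (28.5, np.float64(7.5)), (24.5, np.float64(27.8)), (20.5, np.float64(9.7)), (14.2, np.float64(1.7)), (9.2, np.float64(1.2)), (3.8, np.float64(4.1)), (-0.5, np.float64(13.2)), (-4.8, np.float64(4.0)), (-16.5, np.float64(1.4)), (-26.5, np.float64(2.2)), (-29.0, np.float64(1.5)), (-34.0, np.float64(6.8)), (-38.2, np.float64(2.4))]
side dn [(78.5, np.float64(12.9)), (74.8, np.float64(2.1)), (72.2, np.float64(1.9)), (67.8, np.float64(1.6)), (58.5, np.float64(1.5)), (50.0, np.float64(2.3)), (46.0, np.float64(6.2)), (41.0, np.float64(1.7)), (28.2, np.float64(6.8)), (24.0, np.float64(23.1)), (20.0, np.float64(5.1)), (10.0, np.float64(1.3)), (3.2, np.float64(3.7)), (-1.2, np.float64(10.6)), (-5.5, np.float64(1.4)), (-8.5, np.float64(1.3)), (-13.5, np.float64(1.4)), (-22.8, np.float64(1.8)), (-27.8, np.float64(2.1)), (-36.2, np.float64(4.7)), (-38.8, np.float64(2.9)), (-40.0, np.float64(2.8))]
```

View pics/rr_top.png

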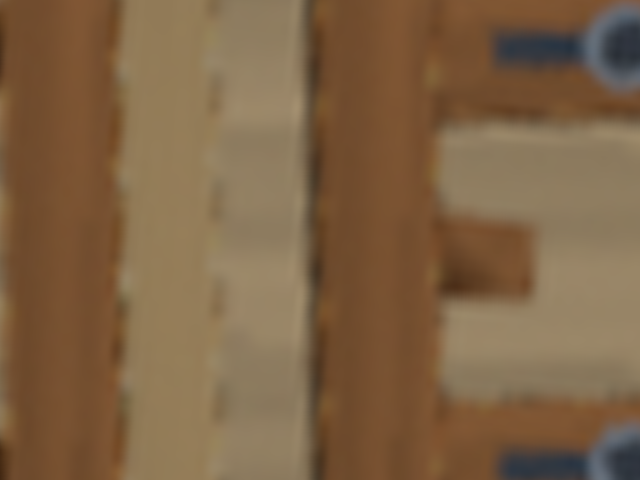

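View pics/rr_side.png

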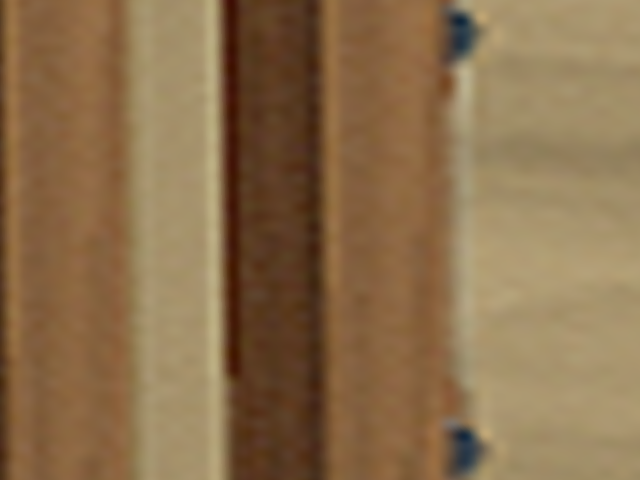

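Gap: the side view gives about 25 mm and the top view about 26–27 mm. Both are below 28 mm, which suggests one packer (S≈16–18, bite 48–55 mm; two packers would give only ~12–20 mm). Next I'll look closer at the profiles and the rack.

```bash
python3 - <<'E'
from h import *
a=cv2.imread("pics/top0.png");b=cv2.imread("pics/side0.png")
cv2.imwrite("pics/d1.png",cv2.resize(a[180:270,155:220],None,fx=6.6,fy=6.6,interpolation=cv2.INTER_NEAREST))
cv2.imwrite("pics/d2.png",cv2.resize(b[265:350,245:350],None,fx=7,fy=7,interpolation=cv2.INTER_NEAREST))
for n in('top','side'):
    r=cv2.imread(f"pics/rr_{n}.png");
    r=cv2.cvtColor(r,cv2.COLOR_BGR2LAB).astype(float).mean(0)
    print(n);
    for y in np.arange(54,-6,-1.): print(y,r[int((80-y)*4)],end=' ; ')
E
```

```text
top
54.0 [ 96.41 140.68 153.44] ; 53.0 [ 96.46 140.67 154.12] ; 52.0 [ 96.7  140.12 154.57] ; 51.0 [100.17 138.42 153.99] ; 50.0 [108.3  135.92 152.49] ; 49.0 [118.8  133.5  150.94] ; 48.0 [127.58 132.03 150.15] ; 47.0 [132.46 131.57 150.13] ; 46.0 [134.47 131.45 150.39] ; 45.0 [135.32 131.48 150.64] ; 44.0 [135.4  131.6  150.76] ; 43.0 [135.39 131.66 150.95] ; 42.0 [135.76 131.74 151.04] ; 41.0 [136.03 131.68 151.09] ; 40.0 [136.11 131.71 151.19] ; 39.0 [136.02 131.7  151.23] ; 38.0 [136.04 131.7  151.23] ; 37.0 [136.23 131.76 151.12] ; 36.0 [136.54 131.8  151.07] ; 35.0 [136.82 131.8  151.09] ; 34.0 [136.85 131.82 151.1 ] ; 33.0 [136.65 131.78 151.08] ; 32.0 [136.15 131.74 151.07] ; 31.0 [135.89 131.85 151.02] ; 30.0 [136.32 131.7  150.84] ; 29.0 [137.04 131.43 150.74] ; 28.0 [136.81 131.25 150.46] ; 27.0 [135.32 131.14 149.91] ; 26.0 [133.99 131.03 149.03] ; 25.0 [134.1  130.81 148.01] ; 24.0 [135.3  130.67 147.16] ; 23.0 [136.62 130.6  146.69] ; 22.0 [137.36 130.61 146.41] ; 21.0 [137.94 130.65 146.29] ; 20.0 [138.35 130.65 146.29] ; 19.0 [138.43 130.59 146.41] ; 18.0 [138.44 130
[... 1788 characters left out ...]
.17 138.96 149.41] ; 17.0 [ 68.71 139.19 149.28] ; 16.0 [ 68.38 139.38 149.09] ; 15.0 [ 69.2  139.35 149.03] ; 14.0 [ 70.01 139.17 148.96] ; 13.0 [ 70.51 138.95 148.93] ; 12.0 [ 70.74 138.78 148.88] ; 11.0 [ 70.71 138.81 148.78] ; 10.0 [ 70.93 138.95 148.69] ; 9.0 [ 70.92 139.14 148.59] ; 8.0 [ 70.37 139.27 148.47] ; 7.0 [ 69.6  139.27 148.51] ; 6.0 [ 68.48 139.17 148.58] ; 5.0 [ 66.39 139.05 148.41] ; 4.0 [ 62.11 138.88 147.75] ; 3.0 [ 55.29 138.82 146.49] ; 2.0 [ 51.51 138.68 145.62] ; 1.0 [ 56.8  138.42 146.4 ] ; 0.0 [ 71.92 138.26 149.07] ; -1.0 [ 90.78 138.2  152.57] ; -2.0 [108.08 138.19 155.69] ; -3.0 [119.29 138.26 157.17] ; -4.0 [121.46 138.31 156.69] ; -5.0 [117.74 138.47 155.04] ;
```

View pics/d1.png

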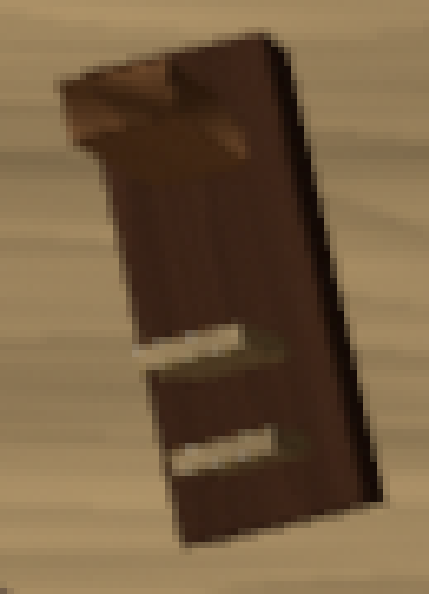

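View pics/d2.png

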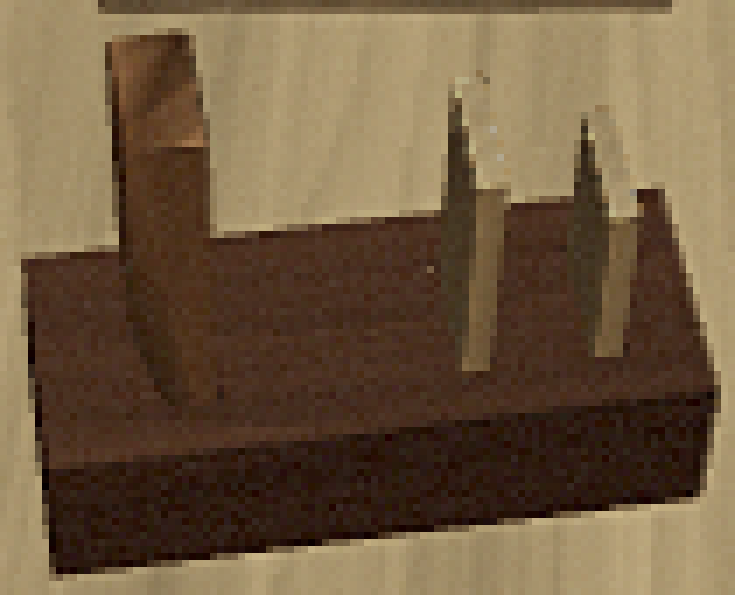

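Rack close-up: the wedge's slope is on its left (+x) side in the side view, where the edge runs from (262,301) to (270,322); the right side is straight, so wedge +y points to rack −x. The packer nearer the wedge looks taller, with its top at side (312,285) against (331,288). The pink, purple and turquoise slats stand outside the rack; neither packer in the rack is coloured. I'll triangulate.

```bash
python3 - <<'E'
from h import *
t=lambda x,y:(155+x/6.6-.5,180+y/6.6-.5); s=lambda x,y:(245+x/7-.5,265+y/7-.5)
for n,p in(("TR",(268,33)),("BR",(362,500)),("BL",(182,545))): print(n,onz('top',*t(*p),57))
for n,p in(("sTL(+x,-y)",(25,260)),("s near+x",(50,468)),("s near-x",(712,392)),("s far -x",(660,190))): print(n,onz('side',*s(*p),57))
# packer top faces: ends
for n,pt,ps in(("A +y end",(135,354),(490,192)),("A -y end",(243,334),(470,75)),("B +y end",(174,464),(621,218)),("B -y end",(277,438),(598,108)),
  ("wedge top +y -x",(84,142),(205,145)),("wedge +y +x",(64,84),(125,148)),("wedge -y +x",(163,62),(110,38)),("wedge -y -x",(180,108),(190,36))):
    print(n,*tri(t(*pt),s(*ps)))
E
```

```text
TR [592.78 287.53  57.  ]
BR [400.84 243.09  57.  ]
BL [382.02 315.43  57.  ]
sTL(+x,-y) [589.64 288.33  57.  ]
s near+x [571.68 360.67  57.  ]
s near-x [380.29 314.68  57.  ]
s far -x [396.6  241.27  57.  ]
A +y end [453.25 315.68 144.76] 4.026286637801218
A -y end [461.09 275.12 145.97] 4.101410119132912
B +y end [413.65 304.47 123.28] 1.287639739305013
B -y end [422.61 265.42 124.  ] 3.9476366881139406
wedge top +y -x [531.01 330.19 173.43] 1.9674139637622958
wedge +y +x [551.96 337.12 178.06] 1.8153716367587622
wedge -y +x [560.52 300.67 179.81] 1.4074351952212771
wedge -y -x [541.35 294.59 176.65] 6.520037447819554
```

Heights fit: the long packer is A (144 mm, x=-30 slot) and the short one is B (123 mm, x=-70 slot). The rack is at (486,301), yaw 13.4°, and the nominal slot position for B, (417.9,285.2), matches the measured (418.1,284.9). One packer is enough, so I'll take the short one.

```bash
cat >> h.py <<'E'
from scipy.spatial.transform import Rotation as R
RY=0.234; RC=np.array([486,301.4]); VY=0.110; FE=np.array([504.9,21.9])
def q(th): # tool y at world angle th, pointing down
    y=np.array([np.cos(th),np.sin(th),0]);z=np.array([0,0,-1.]);x=np.cross(y,z)
    return R.from_matrix(np.c_[x,y,z]).as_quat()
def vp(x,y): # vice-aligned, origin front edge
    return FE+x*np.array([np.cos(VY),np.sin(VY)])+y*np.array([-np.sin(VY),np.cos(VY)])
def rp(x,y=0):
    return RC+x*np.array([np.cos(RY),np.sin(RY)])+y*np.array([-np.sin(RY),np.cos(RY)])
def st(*k):
    s=env.read_state();print({a:np.round(s[a],2) for a in('time_s','tool_pos','force','width')})
    return s
E
python3 - <<'E'
from h import *
QR=q(RY+np.pi/2);QV=q(VY)
for nm,p,z,o in(("pk",rp(-70),166,QR),("pkhi",rp(-70),290,QR),("wd",rp(57),222,QR),("wdhi",rp(57),400,QR),("v",vp(0,17),172,QV),("vhi",vp(0,10),420,QV)):
    print(nm,p,env.ik([*p,z],o))
p=[418.1,285.]
env.reach([*p,260],QR); env.move_l([*p,166],rate=120); st()
cv2.imwrite("pics/g1t.png",cv2.resize(viewer.camera('top')[160:310,120:320],None,fx=3,fy=3));cv2.imwrite("pics/g1s.png",cv2.resize(viewer.camera('side')[200:360,220:420],None,fx=3,fy=3))
E
```

```text
pk [417.91 285.17] [ 0.58  0.46  1.98 -0.    0.7  -1.23]
pkhi [417.91 285.17] [ 0.58  0.27  1.9  -0.    0.98 -1.23]
wd [541.45 314.62] [ 0.51  0.52  1.68 -0.    0.94 -1.3 ]
wdhi [541.45 314.62] [ 0.51  0.33  1.53 -0.    1.28 -1.3 ]
v [503.03  38.8 ] [ 0.05  0.45  1.98 -0.    0.71 -0.06]
vhi [503.8   31.84] [ 0.04  0.12  1.76 -0.    1.26 -0.07]
{'time_s': np.float64(2.28), 'tool_pos': array([418.38, 285.35, 166.44]), 'force': array([-0.7 ,  0.82, -0.24]), 'width': np.float64(88.03)}
```

View pics/g1s.png

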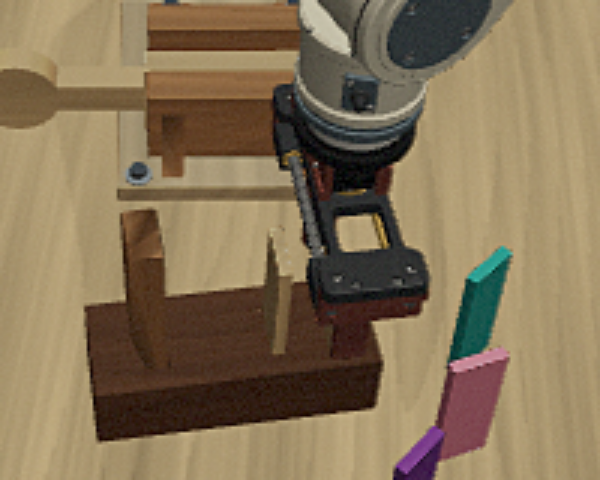

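View pics/g1t.png

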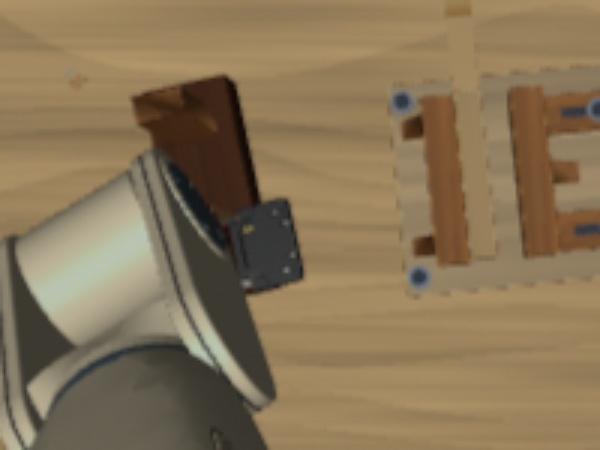

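The fingers straddle packer B, seen in the side crop at (350,340) and clear of the coloured slats. Now grip and lift.

```bash
python3 - <<'E'
from h import *
set_gripper(30); st()
x=env.read_state()['tool_pos']
env.move_l([x[0],x[1],312],rate=130); st()
env.reach([*vp(0,15),320],q(VY)); st()
cv2.imwrite("pics/g2t.png",cv2.resize(viewer.camera('top')[150:280,200:380],None,fx=4,fy=4));cv2.imwrite("pics/g2s.png",cv2.resize(viewer.camera('side')[100:290,200:400],None,fx=3,fy=3))
E
```

```text
{'time_s': np.float64(3.18), 'tool_pos': array([418.07, 285.04, 165.97]), 'force': array([0.63, 0.96, 0.48]), 'width': np.float64(40.13)}
{'time_s': np.float64(4.46), 'tool_pos': array([417.71, 284.78, 311.26]), 'force': array([-0.19,  0.64, -0.29]), 'width': np.float64(39.83)}
{'time_s': np.float64(5.54), 'tool_pos': array([503.08,  37.16, 319.6 ]), 'force': array([0.67, 1.21, 0.14]), 'width': np.float64(39.64)}
```

View pics/g2s.png

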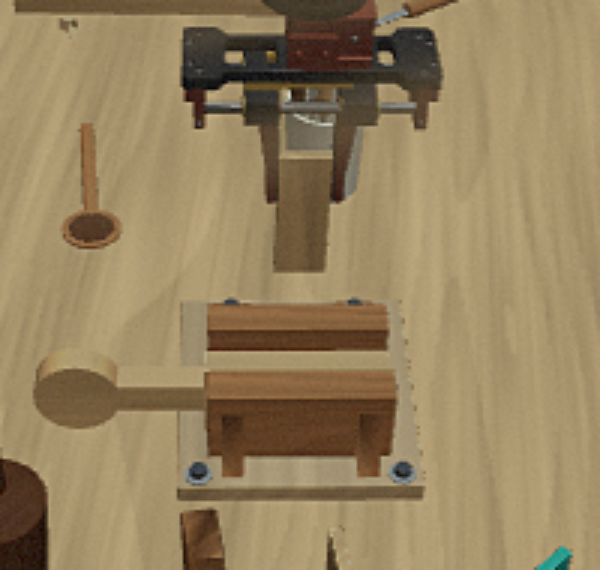

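View pics/g2t.png

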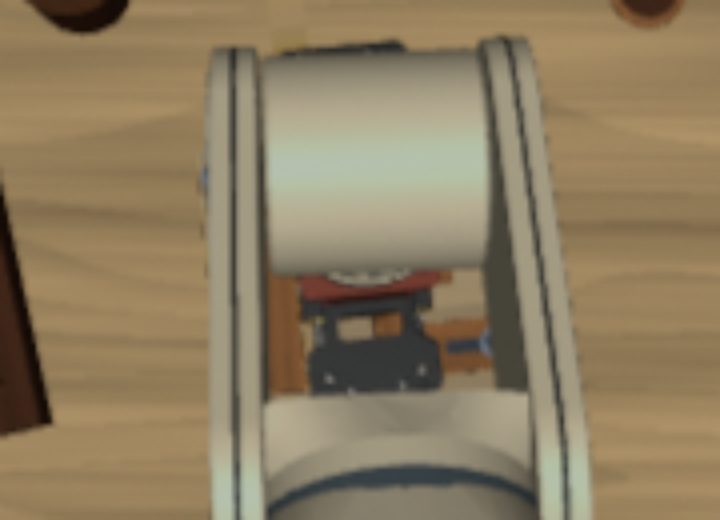

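The packer is held by its edges, with its foot at side (300,190). I'll check the foot's y by casting a ray onto its height.

```bash
python3 - <<'E'
from h import *
for p in((275,271),(327,271)): 
    P=onz('side',200+p[0]/3,100+p[1]/3,165.6);d=P[:2]-vp(0,0);print(P,d@[np.cos(VY),np.sin(VY)],d@[-np.sin(VY),np.cos(VY)])
for p in((283,150),(331,154)): 
    P=onz('side',200+p[0]/3,100+p[1]/3,275.6);d=P[:2]-vp(0,0);print(P,d@[np.cos(VY),np.sin(VY)],d@[-np.sin(VY),np.cos(VY)])
E
```

```text
[519.35  40.64 165.6 ] 16.419090542179088 17.04060028917098
[478.89  36.09 165.6 ] -24.299251788717747 16.956260054913354
[517.08  31.89 275.6 ] 13.20758511909612 8.589211547844814
[481.68  32.74 275.6 ] -21.889385692132336 13.324093355823363
```

```bash
python3 - <<'E'
from h import *
p=vp(2,15)
env.move_l([*p,190],rate=130); st()
r=env.move_l([*p,166],rate=25,f_stop=4); print(r); s=st()
z=s['tool_pos'][2]
if r: env.move_l([*s['tool_pos'][:2],z+0.8],rate=20)
r=env.move_l([*vp(2,27),env.read_state()['tool_pos'][2]],rate=20,f_stop=4); print(r); s=st()
d=s['tool_pos'][:2]-FE; print(d@[-np.sin(VY),np.cos(VY)])
cv2.imwrite("pics/g3s.png",cv2.resize(viewer.camera('side')[150:290,220:400],None,fx=4,fy=4))
E
```

```text
{'time_s': np.float64(6.79), 'tool_pos': array([505.68,  37.09, 190.61]), 'force': array([ 0.44,  0.47, -0.13]), 'width': np.float64(39.8)}
True
{'time_s': np.float64(7.5), 'tool_pos': array([505.52,  37.03, 171.65]), 'force': array([ 0.68, -0.82,  1.89]), 'width': np.float64(39.87)}
True
{'time_s': np.float64(8.18), 'tool_pos': array([504.47,  44.09, 172.14]), 'force': array([-0.53, -2.  ,  1.67]), 'width': np.float64(40.01)}
22.098723459741464
```

View pics/g3s.png

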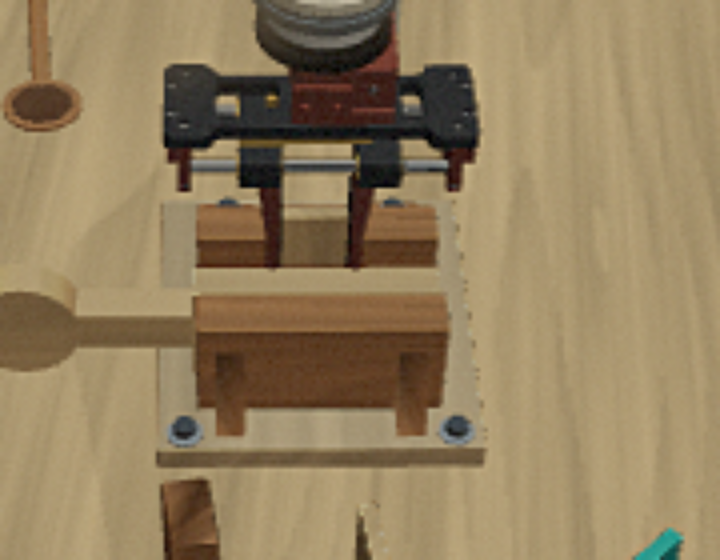

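Floor contact came at TCP z=171.7 (172 expected), then the packer touched the blank. Releasing now.

```bash
python3 - <<'E'
from h import *
set_gripper(70); s=st(); x=s['tool_pos']
env.move_l([x[0],x[1],300],rate=150)
env.reach([*rp(57),330],q(RY+np.pi/2)); st()
t=viewer.camera('top');s=viewer.camera('side')
cv2.imwrite("pics/g4tf.png",t);cv2.imwrite("pics/g4sf.png",s)
cv2.imwrite("pics/g4t.png",cv2.resize(t[160:280,230:350],None,fx=4.5,fy=4.5));cv2.imwrite("pics/g4s.png",cv2.resize(s[160:350,220:400],None,fx=3.1,fy=3.1))
E
```

```text
{'time_s': np.float64(8.89), 'tool_pos': array([504.12,  43.85, 171.78]), 'force': array([0.31, 0.78, 0.17]), 'width': np.float64(70.06)}
{'time_s': np.float64(11.04), 'tool_pos': array([541.25, 313.95, 329.14]), 'force': array([-0.49,  0.33,  0.16]), 'width': np.float64(69.85)}
```

View pics/g4s.png

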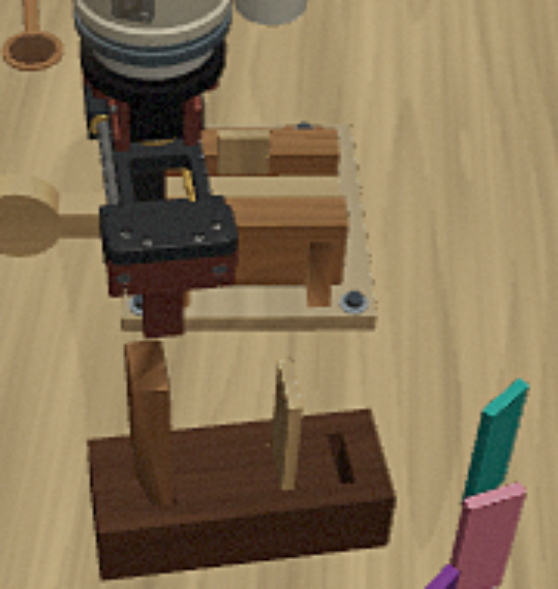

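View pics/g4t.png

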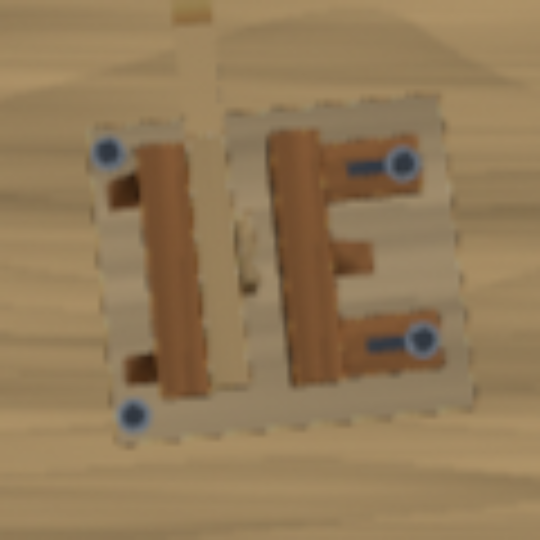

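The packer stands flat against the blank at mid-length (top crop at (250,253)), and the long packer and the wedge are still in their slots. Next, the wedge head's centre.

```bash
python3 - <<'E'
from h import *
s=lambda x,y:(245+x/7-.5,265+y/7-.5)
t=lambda x,y:(155+x/6.6-.5,180+y/6.6-.5)
Ps=[onz('side',*s(*p),177)[:2] for p in((205,145),(125,148),(110,38),(190,36))]
Pt=[onz('top',*t(*p),177)[:2] for p in((82,145),(64,82),(168,58),(182,115))]
ex=np.array([np.cos(RY),np.sin(RY)]);ey=np.array([-ex[1],ex[0]])
for P in(Ps,Pt):
    print(np.array([[(p-RC)@ex,(p-RC)@ey] for p in P]))
E
```

```text
[[ 49.89  20.72]
 [ 71.51  18.95]
 [ 71.45 -20.08]
 [ 49.22 -17.95]]
[[ 49.83  17.42]
 [ 74.29  19.36]
 [ 74.65 -19.68]
 [ 52.67 -20.52]]
```

The wedge leans about 2° toward rack +x: its top centre is at rack x≈61 against the slot's 55. I'll grip it along its own axis, then straighten it after the lift.

```bash
cat >> h.py <<'E'
LEAN=0.033
def qt(th,tilt_dir,a):
    wz=np.array([*(np.sin(a)*tilt_dir),np.cos(a)]);z=-wz
    y=np.array([np.cos(th),np.sin(th),0]);x=np.cross(y,z);x/=np.linalg.norm(x);y=np.cross(z,x)
    return R.from_matrix(np.c_[x,y,z]).as_quat(),wz
E
python3 - <<'E'
from h import *
ex=np.array([np.cos(RY),np.sin(RY)])
Q,wz=qt(RY+np.pi/2,ex,LEAN)
foot=np.array([*rp(55.6),12.])
g=foot+wz*186
hi=foot+wz*(186+75)
env.reach(hi,Q); env.move_l(g,rate=120); st()
print(onz('top',209,125,218),onz('top',217,140,60))
cv2.imwrite("pics/g5s.png",cv2.resize(viewer.camera('side')[190:370,180:380],None,fx=3,fy=3))
E
```

```text
{'time_s': np.float64(12.26), 'tool_pos': array([546.58, 316.06, 198.89]), 'force': array([ 0.62,  0.12, -0.35]), 'width': np.float64(70.0)}
[710.02 226.41 218.  ] [717.48 230.71  60.  ]
```

View pics/g5s.png

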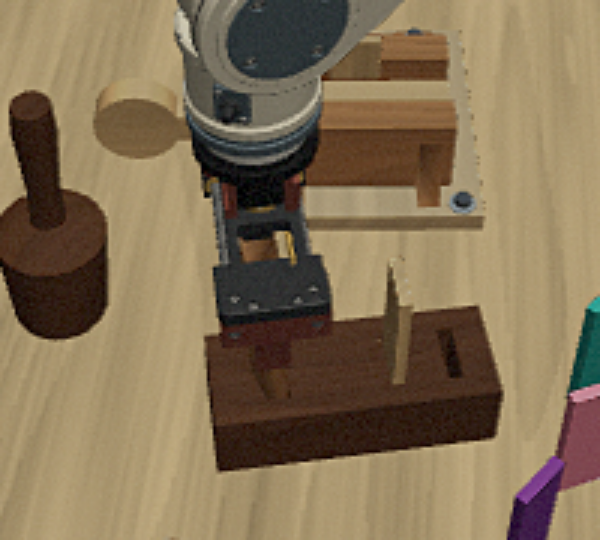

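Fingers are around the wedge head, clear of the mallet (~100 mm). Grip, lift, and carry it upright over the gap.

```bash
python3 - <<'E'
from h import *
ex=np.array([np.cos(RY),np.sin(RY)])
Q,wz=qt(RY+np.pi/2,ex,LEAN)
set_gripper(25); s=st(); x=s['tool_pos']
env.move_l(x+wz*155,rate=140); st()
env.reach([*vp(0,2),360],q(VY)); st()
env.hold(0.2)
t=viewer.camera('top');s=viewer.camera('side')
cv2.imwrite("pics/g6t.png",cv2.resize(t[150:280,200:380],None,fx=4,fy=4));cv2.imwrite("pics/g6s.png",cv2.resize(s[60:260,200:400],None,fx=3,fy=3))
E
```

```text
{'time_s': np.float64(12.89), 'tool_pos': array([546.04, 316.24, 197.95]), 'force': array([-0.34,  2.66, -1.34]), 'width': np.float64(39.96)}
{'time_s': np.float64(14.15), 'tool_pos': array([550.61, 317.15, 351.66]), 'force': array([-0.47, -1.08, -0.71]), 'width': np.float64(39.69)}
{'time_s': np.float64(15.29), 'tool_pos': array([504.95,  24.26, 359.85]), 'force': array([ 0.16,  0.39, -0.7 ]), 'width': np.float64(40.09)}
```

View pics/g6s.png

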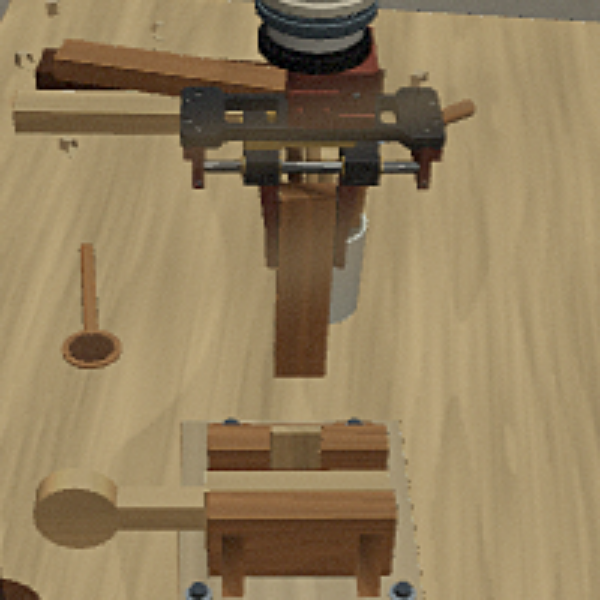

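View pics/g6t.png

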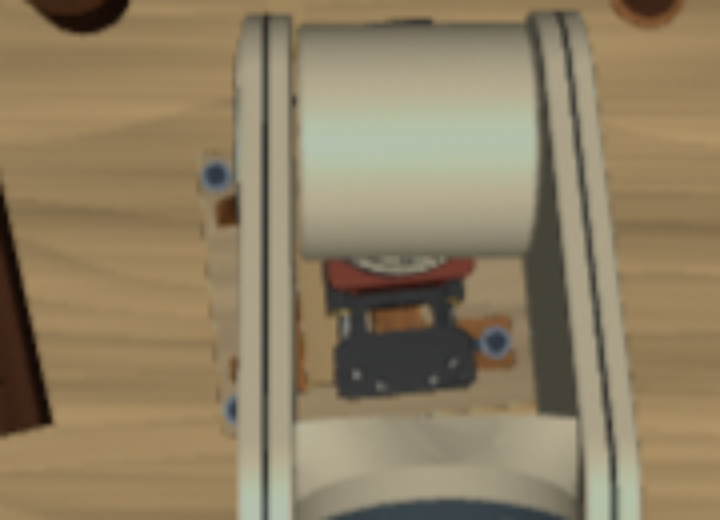

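The flat face is toward +y. I'll check the foot edge (side px 291–308.5, 185.2) and the packer top's position.

```bash
python3 - <<'E'
from h import *
def v(P):
    d=P[:2]-FE;return np.array([d@[np.cos(VY),np.sin(VY)],d@[-np.sin(VY),np.cos(VY)]])
for p,z in(((275,377),174),((327,377),174),((271,426),128),((322,430),128),((280,195),339),((333,195),339)): print(p,v(onz('side',200+p[0]/3-.3,60+p[1]/3-.3,z)))
E
```

```text
(275, 377) [17.12  8.96]
(327, 377) [-23.61   8.86]
(271, 426) [19.29 15.12]
(322, 430) [-21.32  19.84]
(280, 195) [17.77  5.07]
(333, 195) [-19.84   4.73]
```

```bash
python3 - <<'E'
from h import *
p=vp(0,2)
print(env.move_l([*p,300],rate=130,f_stop=8)); st()
print(env.move_l([*p,252],rate=50,f_stop=5)); st()
cv2.imwrite("pics/g7s.png",cv2.resize(viewer.camera('side')[130:290,220:400],None,fx=3.7,fy=3.7))
E
```

```text
False
{'time_s': np.float64(16.2), 'tool_pos': array([505.  ,  23.94, 300.31]), 'force': array([-0.64,  0.92, -0.77]), 'width': np.float64(39.66)}
False
{'time_s': np.float64(17.31), 'tool_pos': array([504.87,  23.89, 252.26]), 'force': array([ 0.74, -0.77, -0.97]), 'width': np.float64(40.15)}
```

View pics/g7s.png

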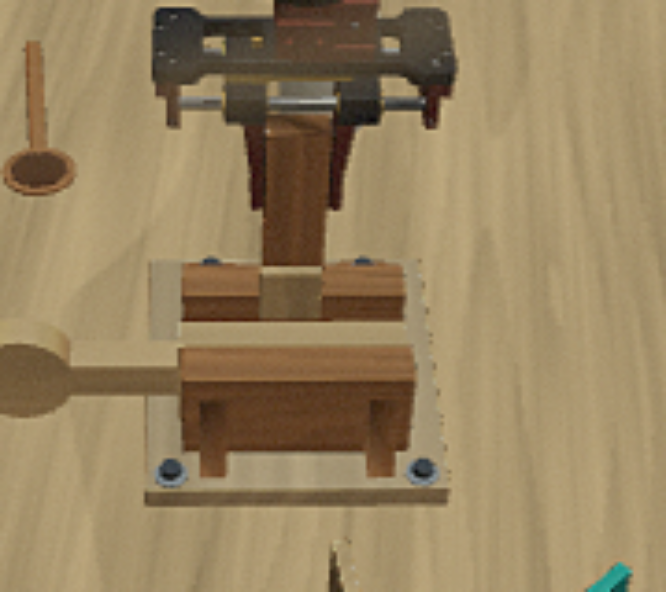

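The wedge is in the gap between packer and front jaw, about 22 mm deep with no contact. Next: touch it to the packer, then press down by feel.

```bash
python3 - <<'E'
from h import *
def vy():
    d=env.read_state()['tool_pos'][:2]-FE;return d@[-np.sin(VY),np.cos(VY)]
r=env.move_l([*vp(0,12),252],rate=15,f_stop=3); print(r,vy()); s=st()
x=s['tool_pos']
r=env.move_l([x[0],x[1],195],rate=20,f_stop=8); print(r,vy()); s=st()
print('foot',s['tool_pos'][2]-186,'depth',88-(s['tool_pos'][2]-186))
cv2.imwrite("pics/g8s.png",cv2.resize(viewer.camera('side')[130:290,220:400],None,fx=3.7,fy=3.7))
E
```

```text
True 8.821136554024235
{'time_s': np.float64(17.86), 'tool_pos': array([503.87,  30.66, 251.86]), 'force': array([ 0.51, -0.57,  0.14]), 'width': np.float64(40.0)}
True 8.428559448180678
{'time_s': np.float64(19.41), 'tool_pos': array([503.98,  30.28, 221.53]), 'force': array([0.6 , 0.11, 1.13]), 'width': np.float64(40.14)}
foot 35.53268567846834 depth 52.46731432153166
```

View pics/g8s.png

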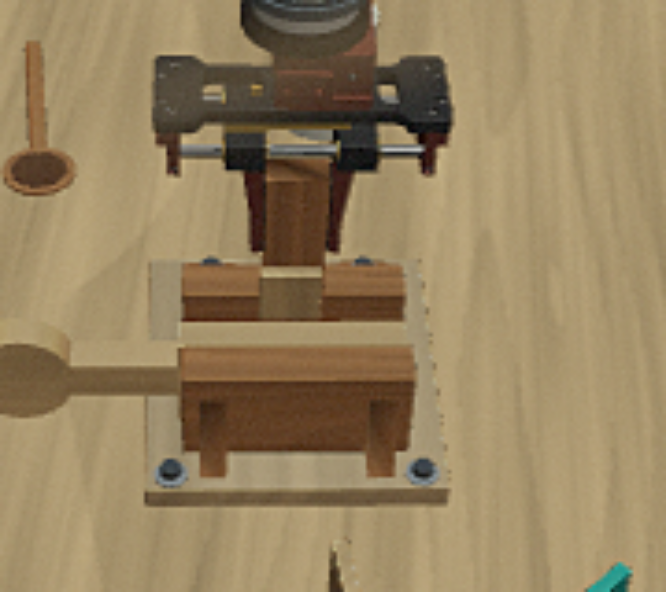

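It bit at about 52 mm deep, in line with the 25–26 mm gap (S≈17). I'll press in small steps and watch the force.

```bash
python3 - <<'E'
from h import *
s=env.read_state();x=s['tool_pos']
z=x[2]
for i in range(14):
    z-=0.5
    r=env.move_l([x[0],x[1],z],rate=8,f_stop=30); env.hold(0.15); s=env.read_state(); print(r,round(z,2),s['tool_pos'],s['force'],round(s['time_s'],1))
    if r or np.linalg.norm(s['force'])>20: break
E
```

```text
False 221.04 [504.06  30.41 221.44] [-0.28 -0.68  6.7 ] 19.9
False 220.54 [504.06  30.4  221.4 ] [-3.08 -1.95 11.21] 20.3
False 220.04 [504.11  30.42 221.32] [-4.38 -1.92 15.82] 20.7
False 219.54 [504.13  30.42 221.12] [-4.39 -1.17 21.22] 21.1
```

```bash
python3 - <<'E'
from h import *
env.move_l([504.08,30.4,219.1],rate=8,f_stop=30); env.hold(0.5); st()
t=viewer.camera('top');s=viewer.camera('side');cv2.imwrite("pics/g9sf.png",s)
cv2.imwrite("pics/g9t.png",cv2.resize(t[150:280,200:380],None,fx=4,fy=4));cv2.imwrite("pics/g9s.png",cv2.resize(s[150:300,210:390],None,fx=4,fy=4))
E
```

```text
{'time_s': np.float64(21.81), 'tool_pos': array([504.23,  30.48, 221.01]), 'force': array([-6.43, -1.03, 23.43]), 'width': np.float64(40.32)}
```

View pics/g9s.png

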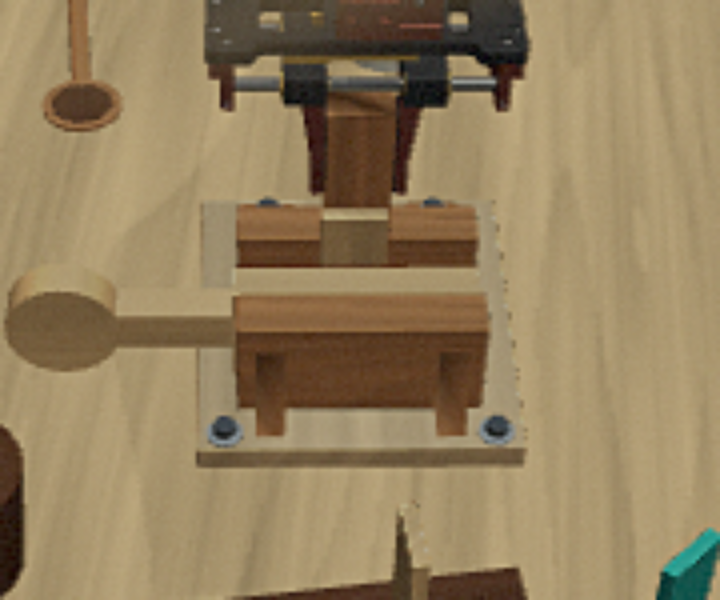

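View pics/g9sf.png

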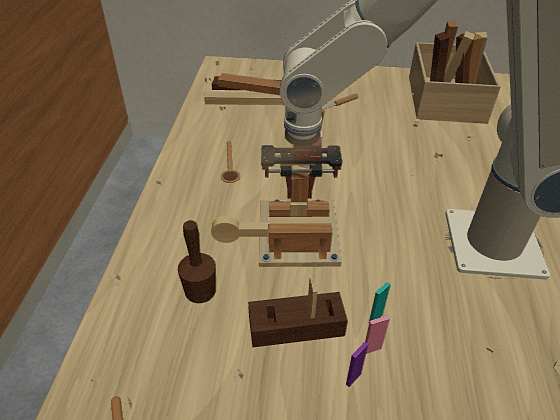

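The wedge is seated beside the packer and held at a steady 23 N. The long packer is still in its slot; mallet, spoon and look-alikes are unmoved. The pot is hidden behind the arm in this view, but the arm never went near it. Handing in.

```bash
python3 - <<'E'
from h import *
st(); workorder.sign_off(); st()
E
```

```text
{'time_s': np.float64(21.91), 'tool_pos': array([504.24,  30.48, 220.99]), 'force': array([-6.47, -1.58, 23.62]), 'width': np.float64(39.71)}
the job is handed in; nothing more can be done
the job is handed in; nothing more can be done
```

I packed the gap with the short packer alone, standing on the vice floor against the blank. Then I pushed the wedge in, slope to the front jaw, and handed in at 21.9 s, still gripping it and pressing with about 24 N.

**Gap:** the side view gave about 25 mm and the top view 25.5 to 27 mm. Either way one packer fits and two would have left too little room. The wedge bit with its foot about 52 mm below the jaw tops, within the wanted 15 to 60 mm, and moved only about 0.5 mm more under the final press.

**Last checks:** the long packer is in its slot, and the mallet, spoon and coloured look-alikes look unmoved. The arm hid the pot in the last side picture, so I didn't check it at the end, but no move went near it.

**What disagreed:** the side camera placed the wedge's foot about 5 mm nearer the front jaw than the arm's position did, so I found the packer by touch. About 6 N of sideways force along the jaws remained while pressing. I judged tightness only by how firmly the wedge resisted; I didn't test the blank itself.

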